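# Blank off the cooling manifold and hold it under vacuum

### The job

Leak-test the PC cooling manifold on its plywood test board: push the loose steel blanking cap down firmly onto the open spigot on top of the manifold block until its rim sits on the block, then draw the hand pump's spring-return handle out until its pointer lines up with the line of the set tab on the scale, without drawing it well past the tab. Keep it drawn there: the program finishes while still gripping the handle at the mark, with the cap home. Leave the set tab as it is set, and do not disturb the dropper bottle, the marker pen or the hex key.

Things in the scene. Friction and masses are not known exactly. Their poses are not given: they have to be found in the camera images.
- test_board: Fixed plywood board, 118 x 230 mm, top 12 mm above the desk; origin on its underside, under the pump's axis, z up. The handle is drawn along its -y. At y = +85 mm: black manifold block, 56 (x) x 50 (y) mm, top at 48 mm; beyond it (+x) a round gauge lies dial up, 39 mm wide, top at 37 mm. Clear pump barrel along y from +60 to -41 mm, top at 52 mm. Aluminium scale at x = -36 mm, y = -39 to -112 mm.
- port (a point): Centre of the spigot's foot on the manifold's top face, 48 mm above the desk; axes as the board's. The steel spigot rises 22 mm from here, 16 mm in diameter, the top 3.5 mm tapered to 11 mm. The cap is home when its origin is at this point.
- cap: Loose plain steel blanking cap, a round sleeve closed at the top, standing on the desk open end down: 30 mm outer diameter, 36 mm tall, bore 18 mm wide and 25.5 mm deep (1 mm clearance all round; it slides on freely and then wants a push of 5 to 15 N onto the face). About 0.08 kg. Origin at the centre of its open underside, z up along its axis.
- pump_handle: The pump's plunger (piston, rod, crosshead, pull bar, pointer). It slides along the board's -y, 0 to 55 mm; a spring pulls it back with 4.5 N when home and 1.5 N more for every 10 mm, and it flies back if let go. Its origin and axes coincide with the board's when home, and move with it.
- grip (a point): Centre of the pull bar: level black round bar 16 mm thick, 68 mm long along the board's x, 78 mm above the desk, on an upright plate 22 mm wide (x) and 8 mm thick; the crosshead under it ends 42 mm above the desk. Pinch the bar from above, across the board's y. Moves with the handle; axes as the board's.
- pointer (a point): Tip of the handle's small pointer over the scale, 34 mm above the desk. Moves with the handle; axes as the board's.
- tab_line (a point): Line of the set tab, a small dark steel clip with a brass thumbscrew on the robot's side of the scale, 34 mm above the desk, set 25 to 42 mm from the pointer's home. The pointer is at the mark when it has the same y as this point in the board's frame. Axes as the board's. The tab can slide if knocked.
- oil_bottle: Bystander: amber dropper bottle with a black top, 33 mm diameter, 102 mm tall, standing; origin under its centre.
- marker_pen: Bystander: white marker pen with a black cap, 135 mm long along its y, 17 mm thick, lying; origin under its centre.
- hex_key: Bystander: black hex key, 88 mm long along its y, 30 mm wide, 5 mm thick, lying; origin under its centre.
Not all that is in view belongs to the job. There is more than one size of the cap; the job needs the middle-sized.

How it is judged:
By the outcome, as a careful person would: the job done as asked, in the order asked, and still so for the second after the job is handed in, while the arm keeps its last pose, push and grip.
It also fails if it takes over 51 s, if anything falls off the work surface, if the arm or the gripper's body presses on something with over 40 N, if the wrist force passes 120 N, or if a joint passes its speed limit or range.

### The arm

A 7-joint arm with a two-finger parallel gripper is mounted at the origin on a cart in front of the work surface, level with it; the furniture and walls round the work are solid. World frame = base frame: x ahead of the robot, y to its left, z up, the work surface at z = 0. Lengths are in m, angles in degrees, forces in N, time in s.
With the tool pointing down it reaches from about 0.35 to 0.775 m from the base axis. Payload 3.1 kg.
Tool frame: the origin (TCP) lies on the centre line of the jaws, within the pads' length; the fingertips stand 17 mm ahead of it and the grasp point (between the pads) lies 2 mm behind it (robot.tip_reach is the distance from the TCP to the fingertips, in m); z points along the fingers, y is the line along which they close (so a half turn about z gives the same grasp; the last joint's range is limited). The gripper opens to 85 mm and grips with 20 to 120 N. Pads are 22 mm wide; open, the fingers measure 114 mm over their backs; the gripper's body (76 mm by 85 mm) begins 54 mm behind the grasp point. The pads swing forward as they close: fully open they stand 13 mm farther back than shut.
Start: joints at [-70.457, 17.813, 0.802, 86.603, -0.252, 75.585, -1.558], TCP at [0.205, 0.51, 0.248] pointing down, gripper open.
Joint ranges: [-154.91, 154.91], [-16.99, 109.72], [-72.82, 74.43], [7.12, 147.25], [-82.49, 262.49], [11.32, 116.49], [-174.64, 174.64]. Speed limits (degrees/s): [159.86, 159.86, 180, 180, 180, 180, 180].

### API

Orientations are given as [roll, pitch, yaw] about the fixed x, y, z axes, in that order (R = Rz(yaw) Ry(pitch) Rx(roll)).
In Python, from station import robot, fingers, vision, workorder, recognise gives the robot as it stands. Calls block until the motion is done:
- robot.move_to(position, orientation): joint-space move of the TCP to a pose.
- robot.line_to(position, orientation=None, velocity=0.15, f_stop=None): straight line of the TCP; orientation=None keeps the orientation; velocity is the mean speed in m/s. With f_stop (N) it stops when the force on the tool has changed by that much, and returns True; else False.
- robot.move_j(angles): joint-space move.
- fingers.gripper_to(opening, force=None): opening from 0.0 (shut) to 1.0 (fully open); force is the grip in N (None keeps the last); returns when the fingers have stopped.
- robot.pause(seconds).
- robot.inverse_kinematics(position, orientation): joint angles nearest the present ones, or None.
- vision.grab_frame(name): name is "scene" or "top" or "wrist"; returns the picture (420x560x3 uint8, red, green, blue); there is no depth.
- vision.calibration(name): a dict with "mtx" (3x3 intrinsics, pixels), "extrinsics" (4x4, takes a point from world to camera coordinates); the wrist camera has in their place "T_tool_cam" (4x4, takes a point from camera to tool coordinates, whose origin is the TCP and whose axes are the flange's). Camera axes: x right, y up, looking along -z (the intrinsics and any distortion apply to the point x, -y, -z); pixel columns grow to the right and rows downward; lengths in m; the calibration is good to about 2 mm. A picture is of the moment at which its call begins: read the wrist's pose just before it. calibration takes no time and is no camera call.
A pose or a line that the arm cannot do raises robot.PlanningError and nothing moves.
- workorder.close_job(): hands the job in; it is judged then, once.
Trained networks look in the newest picture that a camera, given by its name, has taken for a name from the list of things; names that differ only in an ending like _2 or _b are one class to them, and where a whole thing is asked for, a point or a joint stands for the part that bears it (a point fixed in the world has none). Each returns a list of dicts, best first, with "p" (0 to 1); they miss things now and then, are a little off and sometimes report something else, mostly with a low value. They report only what shows in the picture. A call takes as long as a camera call. They do not tell look-alikes from the thing itself.
- recognise(label, camera): "rect" ([centre column, centre row, width, height] in pixels, round what is visible of it).
Readings, each from a call of its own:
- robot.current_time_s(): time.
- robot.current_joint_positions(): joint angles.
- robot.current_dq(): joint speeds.
- robot.current_joint_torque(): joint torques, N m.
- robot.current_tool_pos(): TCP position.
- robot.current_eef_rot(): TCP orientation.
- robot.current_contact_force(): force on the tool from outside, world axes, zero at the start.
- robot.current_torque(): the same for the moment, N m.
- robot.current_finger_gap(): opening from 0.0 (shut) to 1.0 (fully open).
- robot.current_gripper_force(): force on a finger pad.
Only numpy, scipy, OpenCV 4.12 (cv2) and the standard library are available. Lean on these libraries where they do the work, as an engineer would, in place of code of your own. Each camera call takes 0.05 s, during which the arm holds its last target. There are 200 camera calls.

## Working session

There is one attempt and no reset: what is moved stays moved. The work goes in short steps, each a Python script; the robot and the scene stay as the last script left them, time stands still between calls to the robot, and variables do not carry over. Pictures are saved under pics/ and viewed, at most 13 in all, crops included, and the job is handed in when it is done.

```bash
ls; mkdir -p pics
cat > h.py <<'E'
import numpy as np, cv2
from station import robot, fingers, vision, workorder, recognise
from scipy.spatial.transform import Rotation as R
def tool():
    T=np.eye(4);T[:3,3]=robot.current_tool_pos();T[:3,:3]=R.from_euler('xyz',robot.current_eef_rot(),degrees=True).as_matrix();return T
def cam(name,T=None):
    c=vision.calibration(name);K=np.array(c['mtx'])
    if name=='wrist': E=np.linalg.inv((tool() if T is None else T)@np.array(c['T_tool_cam']))
    else: E=np.array(c['extrinsics'])
    return K,E,c.get('dist',c.get('distortion'))
def ray(C,px):
    K,E,d=C
    u=cv2.undistortPoints(np.array([[px]],float),K,None if d is None else np.array(d,float))[0,0]
    W=np.linalg.inv(E);v=W[:3,:3]@np.array([u[0],-u[1],-1.]);return W[:3,3],v/np.linalg.norm(v)
def onz(C,px,z):
    o,v=ray(C,px);return o+v*(z-o[2])/v[2]
def tri(obs):
    A=np.zeros((3,3));b=np.zeros(3)
    rs=[ray(C,p) for C,p in obs]
    for o,v in rs:
        P=np.eye(3)-np.outer(v,v);A+=P;b+=P@o
    x=np.linalg.solve(A,b);return x,[np.linalg.norm((np.eye(3)-np.outer(v,v))@(x-o))*1e3 for o,v in rs]
def proj(C,X):
    K,E,d=C;p=E[:3,:3]@np.array(X)+E[:3,3]
    q,_=cv2.projectPoints(np.array([[p[0],-p[1],-p[2]]]),np.zeros(3),np.zeros(3),K,None if d is None else np.array(d,float));return q[0,0]
def save(n,im): cv2.imwrite('pics/'+n,im[:,:,::-1])
E
python3 - <<'E'
from h import *
np.set_printoptions(precision=3,suppress=True)
for n in('scene','top','wrist'):
    save(n+'0.png',im:=vision.grab_frame(n))
    print(n,vision.calibration(n).keys(), *[vision.calibration(n)[k] for k in vision.calibration(n)])
    if n!='wrist':
        for l in('cap','grip','pump_handle','pointer','tab_line','port','test_board','oil_bottle'):
            try: print(l,[(np.round(r['rect']),round(r['p'],2)) for r in recognise(l,n)][:5])
            except Exception as e: print(l,e)
a=cv2.imread('pics/scene0.png');b=cv2.imread('pics/top0.png')
E
```

```text
pics
scene dict_keys(['mtx', 'extrinsics']) [[511.517   0.    278.041]
 [  0.    511.517 217.364]
 [  0.      0.      1.   ]] [[-0.694 -0.719 -0.019  0.321]
 [ 0.378 -0.387  0.841 -0.294]
 [-0.612  0.577  0.541 -0.527]
 [ 0.     0.     0.     1.   ]]
cap [(array([210., 304.,  25.,  30.]), 0.72), (array([243., 316.,   7.,  16.]), 0.66), (array([334., 280.,  28.,  40.]), 0.56)]
grip [(array([280., 188.,  37.,  24.]), 0.98)]
pump_handle [(array([280., 188.,  35.,  27.]), 0.97), (array([278., 220.,  74.,  95.]), 0.55)]
pointer [(array([281., 188.,  34.,  27.]), 0.86)]
tab_line []
port []
test_board [(array([276., 223.,  68.,  93.]), 0.73)]
oil_bottle [(array([176., 211.,  20.,  53.]), 0.84)]
top dict_keys(['mtx', 'extrinsics']) [[427.181   0.    282.716]
 [  0.    427.181 210.697]
 [  0.      0.      1.   ]] [[ 0.015 -1.     0.02  -0.073]
 [ 0.997  0.016  0.076 -0.543]
 [-0.076  0.019  0.997 -0.887]
 [ 0.     0.     0.     1.   ]]
cap [(array([279., 277.,  21.,  27.]), 0.64)]
grip [(array([334., 168.,  27.,  28.]), 0.63)]
pump_handle [(array([333., 169.,  24.,  29.]), 0.79)]
pointer [(array([331., 169.,  24.,  32.]), 0.54)]
tab_line [(array([353., 179.,   4.,   8.]), 0.54)]
port [(array([309., 190., 108., 113.]), 0.67), (array([332., 170.,  22.,  33.]), 0.34), (array([243., 126.,  18.,  21.]), 0.18)]
test_board [(array([305., 190., 112., 115.]), 0.95), (array([333., 171.,  24.,  34.]), 0.72)]
oil_bottle [(array([244., 127.,  13.,  20.]), 0.66)]
wrist dict_keys(['mtx', 'T_tool_cam']) [[291.247   0.    280.815]
 [  0.    291.247 212.252]
 [  0.      0.      1.   ]] [[ 0.001  0.953  0.302  0.077]
 [ 1.    -0.001 -0.001  0.002]
 [-0.     0.302 -0.953 -0.126]
 [ 0.     0.     0.     1.   ]]
```

View pics/scene0.png

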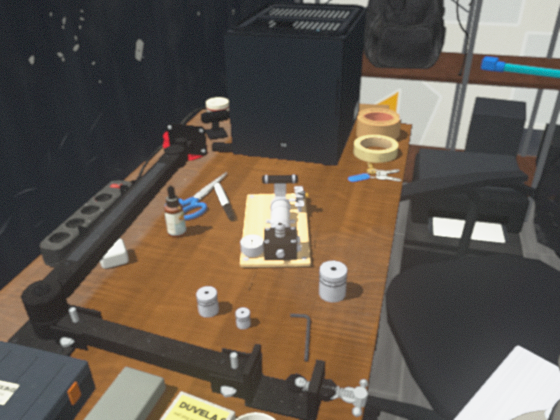

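View pics/top0.png

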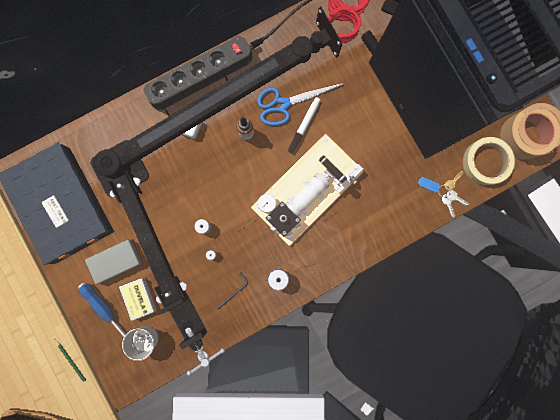

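Large, middle and small caps appear in the scene view at (333,281), (207,301) and (243,318), and in the top view at (279,281), (202,227) and (210,255). The gauge at (252,245) in the scene view, (266,202) in the top view, also looks like a cap. The middle one should be (207,301)/(202,227). The pull bar is at top (332,169) and the manifold at (283,218).

Run:
```python
from h import *
np.set_printoptions(precision=3,suppress=True)
S,T=cam('scene'),cam('top')
for n,s,t in [('midcap top',(207,292),(201.5,226)),('big',(333,268),(279,280)),('small',(243,312),(210,254.5)),('bar',(280,179),(332.5,169)),('spigot/manif top',(283,228),(283,215)),('armbar near cap',(150,338),(140,240)),('armknuckle',(42,292),(107,162)),('arm rod end',(160,172),(300,48)),('bottle top',(171,190),(243,124))]:
    print(n,*tri([(S,s),(T,t)]))
for n,p in [('near end',(290,243)),('bar',(332,168))]: print(n,onz(T,p,.05))
t=cv2.imread('pics/top0.png'); s=cv2.imread('pics/scene0.png')
a=cv2.resize(t[120:300,180:380],(800,720),interpolation=cv2.INTER_CUBIC)[:600]
cv2.imwrite('pics/c1.png',a)
```

```text
midcap top [0.507 0.103 0.037] [np.float64(0.8916802644539428), np.float64(0.8916802644538281)]
big [ 0.4   -0.059  0.051] [np.float64(0.28277701132027155), np.float64(0.28277701132020067)]
small [0.448 0.085 0.025] [np.float64(1.420363880163557), np.float64(1.4203638801635805)]
bar [ 0.624 -0.163  0.079] [np.float64(0.7266611673146235), np.float64(0.7266611673145345)]
spigot/manif top [ 0.528 -0.069  0.059] [np.float64(5.752118576847676), np.float64(5.75211857684749)]
armbar near cap [0.475 0.221 0.053] [np.float64(3.533306217221732), np.float64(3.533306217221902)]
armknuckle [0.631 0.288 0.076] [np.float64(0.4777351702804998), np.float64(0.477735170280413)]
arm rod end [ 0.912 -0.089  0.016] [np.float64(11.266929114417392), np.float64(11.266929114417392)]
bottle top [0.709 0.018 0.096] [np.float64(1.105756735878695), np.float64(1.1057567358786176)]
near end [ 0.475 -0.08   0.05 ]
bar [ 0.632 -0.166  0.05 ]
```

View pics/c1.png

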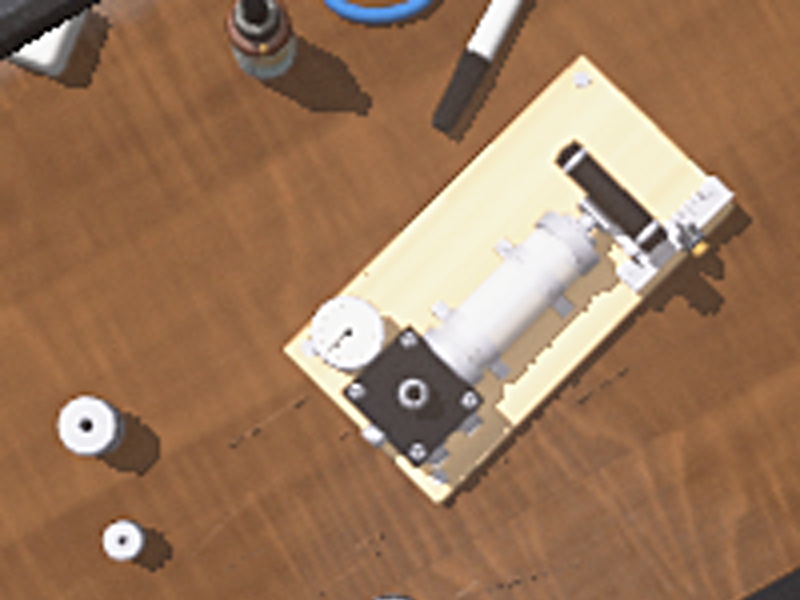

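The middle cap's top is at z=37 mm and about 30 mm wide, at (0.507,0.103), so it is the right one. The spigot tip is at crop (413,392), the bar at (612,198), and the tab at (690,235). Next I'll do wrist-camera views.

Run:
```python
from h import *
np.set_printoptions(precision=3,suppress=True)
print(robot.current_eef_rot(),robot.current_time_s())
T=cam('top');port=onz(T,(283.25,218),.070);bar=onz(T,(333,169.5),.082);print(port,bar,np.linalg.norm(port-bar))
print(np.degrees(np.arctan2(*(port-bar)[[1,0]])))
for yaw in(45,-135):
  for P in [(.507,.103,.15),(.507,.103,.03),(*port[:2],.17),(*port[:2],.08),(*bar[:2],.2),(*bar[:2],.08),(bar[0]+.03,bar[1]-.03,.08),((port+bar)[0]/2,(port+bar)[1]/2,.22)]:
    q=robot.inverse_kinematics(P,[180,0,yaw]);print(yaw,np.round(P,3),None if q is None else np.round(q,0))
```

```text
[179.996   0.002 158.073] 0.95
[ 0.525 -0.065  0.07 ] [ 0.623 -0.163  0.082] 0.13928098922491525
135.0504077458523
45 [0.507 0.103 0.15 ] [-41.  21.  36. 101. -14.  62. -46.]
45 [0.507 0.103 0.03 ] [-40.  31.  36. 108. -24.  48. -37.]
45 [ 0.525 -0.065  0.17 ] [-30.  23.  47.  98. -18.  67. -23.]
45 [ 0.525 -0.065  0.08 ] [-27.  30.  43. 104. -24.  56. -18.]
45 [ 0.623 -0.163  0.2  ] [-18.  39.  54.  76. -31.  80. -10.]
45 [ 0.623 -0.163  0.08 ] [-15.  43.  46.  84. -33.  66.  -8.]
45 [ 0.653 -0.193  0.08 ] [-11.  48.  47.  77. -35.  70.  -7.]
45 [ 0.574 -0.114  0.22 ] [-24.  29.  51.  85. -23.  77. -17.]
-135 [0.507 0.103 0.15 ] [-26.  19.  15. 101.  -6.  61. 127.]
-135 [0.507 0.103 0.03 ] [-22.  28.  11. 107.  -7.  46. 128.]
-135 [ 0.525 -0.065  0.17 ] [-20.  21.  33.  98. -12.  65. 151.]
-135 [ 0.525 -0.065  0.08 ] [-15.  26.  27. 104. -14.  54. 153.]
-135 [ 0.623 -0.163  0.2  ] [ -9.  34.  37.  76. -20.  77. 163.]
-135 [ 0.623 -0.163  0.08 ] [ -5.  39.  29.  84. -20.  63. 163.]
-135 [ 0.653 -0.193  0.08 ] [ -2.  43.  30.  77. -22.  66. 165.]
-135 [ 0.574 -0.114  0.22 ] [-16.  26.  37.  85. -16.  75. 157.]
```

Run:
```python
from h import *
import pickle
np.set_printoptions(precision=3,suppress=True)
O=[180,0,-135];D={}
fingers.gripper_to(0.65,40)
for n,P in [('cap',(.507,.103,.15)),('port',(.545,-.085,.18)),('barA',(.615,-.155,.20)),('barB',(.655,-.185,.20))]:
    robot.move_to(P,O);robot.pause(.15)
    D[n]=cam('wrist');im=vision.grab_frame('wrist');save('w_'+n+'.png',im)
    for l in ('cap',) if n=='cap' else ('grip','pointer','tab_line','port'):
        print(n,l,[(np.round(r['rect']),round(r['p'],2)) for r in recognise(l,'wrist')][:3])
    print(robot.current_time_s(),robot.current_tool_pos())
pickle.dump(D,open('D.pkl','wb'))
a=cv2.imread('pics/w_cap.png');b=cv2.imread('pics/w_port.png')
cv2.imwrite('pics/m1.png',np.vstack([a[:300,80:480],b[:300,80:480]]))
a=cv2.imread('pics/w_barA.png');b=cv2.imread('pics/w_barB.png')
```

```text
cap cap [(array([315., 148.,  26.,  24.]), 0.88), (array([280., 208.,  32.,  41.]), 0.77)]
3.5417 [0.507 0.104 0.15 ]
port grip [(array([146., 214.,  49.,  88.]), 0.67), (array([218., 203., 239., 120.]), 0.61)]
port pointer [(array([147., 212.,  50.,  89.]), 0.89)]
port tab_line [(array([132., 157.,  20.,  21.]), 0.65)]
port port [(array([218., 204., 245., 120.]), 0.92), (array([131., 158.,  20.,  19.]), 0.44)]
4.7417 [ 0.545 -0.084  0.18 ]
barA grip [(array([265., 210.,  27.,  78.]), 0.88)]
barA pointer [(array([267., 208.,  23.,  81.]), 0.9), (array([538., 162.,  38.,  32.]), 0.29)]
barA tab_line [(array([241., 156.,  13.,  15.]), 0.73), (array([269., 211.,  28.,  83.]), 0.58)]
barA port [(array([322., 201., 229., 112.]), 0.85), (array([267., 211.,  28.,  79.]), 0.5)]
5.625 [ 0.615 -0.154  0.2  ]
barB grip [(array([316., 203.,  28.,  80.]), 0.74)]
barB pointer [(array([319., 201.,  23.,  77.]), 0.98)]
barB tab_line [(array([291., 151.,  15.,  20.]), 0.56)]
barB port [(array([374., 194., 236., 112.]), 0.98)]
6.3417 [ 0.655 -0.184  0.2  ]
```

View pics/m1.png

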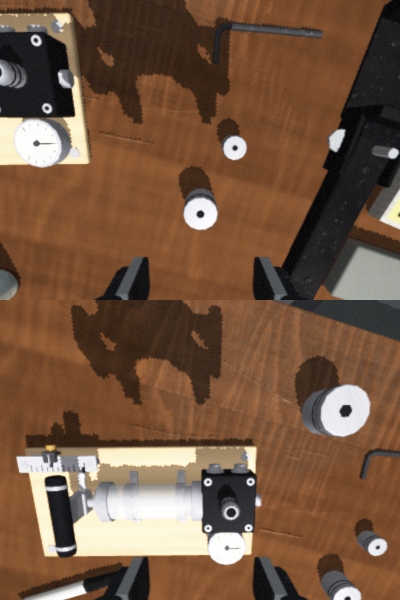

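View pics/w_barA.png

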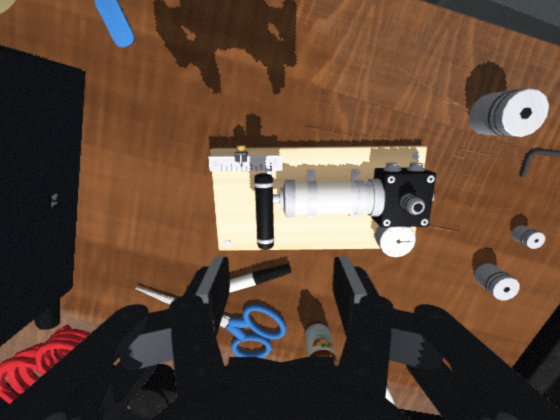

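View pics/w_barB.png

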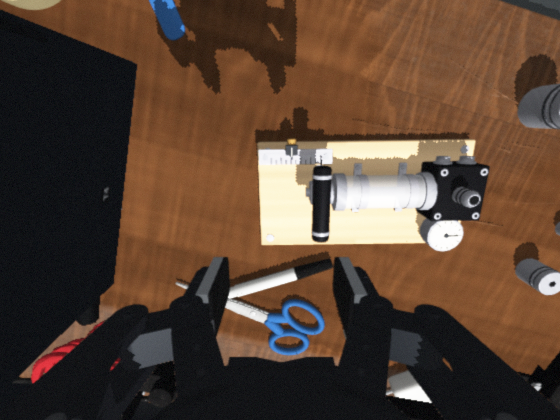

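The wrist views show: cap top at (280,213) in the cap view; spigot tip at (310,212) in port, (414,207) in A and (469,199) in B; bar centre at (264.5,211) in A, (321,204) in B and (140,216) in port. Tab is at (241,156) in A. I'll refine the cap and spigot with circle crops, then triangulate.

Run:
```python
from h import *
import pickle
np.set_printoptions(precision=3,suppress=True)
D=pickle.load(open('D.pkl','rb'));T=cam('top')
im=cv2.cvtColor(cv2.imread('pics/w_cap.png'),cv2.COLOR_BGR2GRAY)
m=cv2.inRange(im[190:235,255:305],215,255);n,l,s,c=cv2.connectedComponentsWithStats(m)
i=1+np.argmax(s[1:,4]);b=s[i];capx=(255+b[0]+b[2]/2-.5,190+b[1]+b[3]/2-.5);print('cap',capx,b)
print('captop',*tri([(D['cap'],capx),(T,(201.5,226))]),onz(D['cap'],capx,.036))
print('diam mm',np.linalg.norm(onz(D['cap'],(255+b[0]-.5,capx[1]),.036)-onz(D['cap'],(255+b[0]+b[2]-.5,capx[1]),.036))*1e3)
print('spig',*tri([(D['port'],(310,212)),(D['barA'],(414,207)),(D['barB'],(469,199)),(T,(283.25,218))]))
for k,p in [('port',(310,212)),('barA',(414,207)),('barB',(469,199))]: print(onz(D[k],p,.07))
print('bar',*tri([(D['port'],(140,216)),(D['barA'],(264.5,211)),(D['barB'],(321,204)),(T,(333,169.5))]))
for k,p in [('port',(140,216)),('barA',(264.5,211)),('barB',(321,204))]: print(onz(D[k],p,.085))
for k,p in [('tabA',('barA',(241,155))),('tabB',('barB',(291,150)))]: print(k,onz(D[p[0]],p[1],.034))
# board edges line (A): near edge corners at board top z=.012
for k,ps in [('barA',[(215,150),(425,147),(218,250),]),('barB',[(262,142),(474,140),(261,245)])]:
    q=[onz(D[k],p,.012) for p in ps];print(k,*q,'y dir',np.degrees(np.arctan2(*(q[1]-q[0])[[1,0]])))
a=cv2.imread('pics/w_port.png')[185:240,285:340];b=cv2.imread('pics/w_barA.png')[180:235,385:440];c=cv2.imread('pics/w_barA.png')[150:205,220:330]
f=lambda x:cv2.resize(x,None,fx=5,fy=5,interpolation=cv2.INTER_CUBIC)
cv2.imwrite('pics/c2.png',np.vstack([np.hstack([f(a),f(b)]),f(c)]))
```

```text
cap (np.float64(280.0), np.float64(213.5)) [  9   9  33  30 727]
captop [0.507 0.103 0.043] [np.float64(0.5794460044594262), np.float64(0.5794460044593309)] [0.509 0.105 0.036]
diam mm 28.634538084782747
spig [ 0.527 -0.064  0.066] [np.float64(1.125159365181938), np.float64(0.939143514421846), np.float64(0.587718928086491), np.float64(1.796688953818983)]
[ 0.527 -0.064  0.07 ]
[ 0.528 -0.066  0.07 ]
[ 0.528 -0.067  0.07 ]
bar [ 0.625 -0.163  0.082] [np.float64(0.5410429700704993), np.float64(0.36272096764848333), np.float64(1.1218044223253991), np.float64(1.5673105435277583)]
[ 0.623 -0.162  0.085]
[ 0.624 -0.163  0.085]
[ 0.626 -0.164  0.085]
tabA [ 0.612 -0.21   0.034]
tabB [ 0.614 -0.21   0.034]
barA [ 0.632 -0.234  0.012] [ 0.472 -0.079  0.012] [ 0.717 -0.155  0.012] y dir 135.94605123822973
barB [ 0.631 -0.235  0.012] [ 0.472 -0.079  0.012] [ 0.717 -0.154  0.012] y dir 135.62209481887606
```

View pics/c2.png

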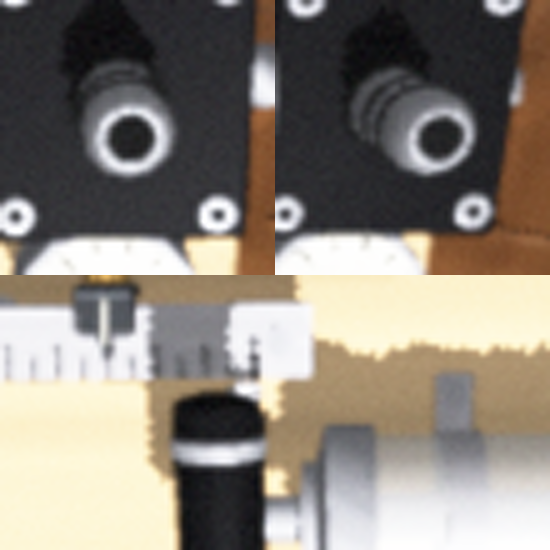

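Run:
```python
from h import *
import pickle
np.set_printoptions(precision=4,suppress=True)
D=pickle.load(open('D.pkl','rb'))
sp=np.mean([onz(D['port'],(311,212.2),.07)*2/2, onz(D['port'],(311,212.2),.07)],0);print('spigot',sp,onz(D['barA'],(418,207.4),.07))
O=[180,0,-134.8]
c=onz(D['cap'],(280,213.5),.036)[:2]
robot.move_to([*c,.11],O)
print('hit',robot.line_to([*c,.026],velocity=.12,f_stop=10))
fingers.gripper_to(0.0,80);print('gap mm',robot.current_finger_gap()*85,robot.current_gripper_force(),robot.current_tool_pos())
robot.line_to([*c,.14],velocity=.2)
print('gap mm',robot.current_finger_gap()*85)
robot.move_to([sp[0],sp[1],.14],O)
robot.pause(.1);C=cam('wrist');im=vision.grab_frame('wrist');save('held.png',im)
pickle.dump((sp,C,c),open('S.pkl','wb'));print(robot.current_time_s(),robot.current_contact_force())
```

```text
spigot [ 0.5262 -0.0635  0.07  ] [ 0.5259 -0.0631  0.07  ]
hit False
gap mm 27.42013873622869 78.83354709483683 [0.5097 0.1056 0.0272]
gap mm 26.985408185114927
10.4167 [ 0.0168  0.3809 -1.3295]
```

View pics/held.png

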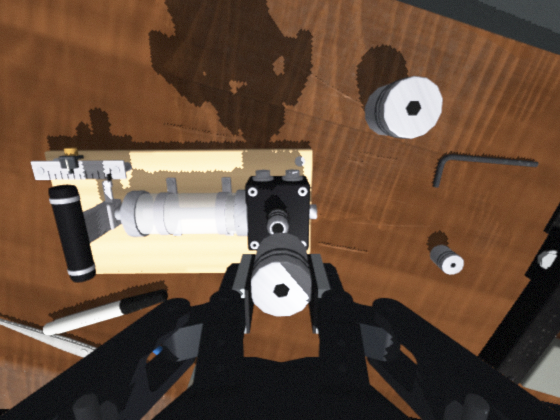

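The cap is held squarely with its top hole at (281,291), and the spigot tip shows at (277,228). I'll compare both with the TCP.

Run:
```python
from h import *
import pickle
np.set_printoptions(precision=4,suppress=True)
sp,C,c=pickle.load(open('S.pkl','rb'))
t=np.array(robot.current_tool_pos());Rt=tool()[:3,:3]
print(t,sp)
h=cv2.cvtColor(cv2.imread('pics/held.png'),cv2.COLOR_BGR2GRAY)
m=cv2.inRange(h[255:320,245:320],200,255);n,l,s,_=cv2.connectedComponentsWithStats(m);print(s[1:][s[1:,4]>50]+[245,255,0,0,0])
X=onz(C,(281,289.5),t[2]+.036-.0272);print('cap in tool mm',Rt.T@(X-t)*1e3)
Y=onz(C,(277,228),.07);print('spigot now',Y,'in tool mm',Rt.T@(Y-t)*1e3)
print('cap-> spigot err (tool)',Rt.T@(X-Y)*1e3)
```

```text
[ 0.5259 -0.0611  0.1392] [ 0.5262 -0.0635  0.07  ]
[[ 252  263   57   53 1965]]
cap in tool mm [ 0.8682  0.1511 -8.7995]
spigot now [ 0.5265 -0.0641  0.07  ] in tool mm [ 1.7467 -2.6079 69.1555]
cap-> spigot err (tool) [ -0.8785   2.759  -77.955 ]
```

Run:
```python
from h import *
np.set_printoptions(precision=4,suppress=True)
O=[180,0,-134.8]
Rt=tool()[:3,:3];goal=np.array([.5264,-.0638])-(Rt@[.0009,.00015,0])[:2]
cmd=goal.copy()
def go(z,v=.1,f=None):
    return robot.line_to([*cmd,z],O,velocity=v,f_stop=f)
go(.115);robot.pause(.2)
for _ in range(2):
    e=goal-np.array(robot.current_tool_pos())[:2];print('err mm',e*1e3,robot.current_eef_rot())
    cmd=cmd+e;go(.112 if _==0 else .106,.08);robot.pause(.15)
print('err',(goal-np.array(robot.current_tool_pos())[:2])*1e3)
h=go(.080,.04,6);print('stop',h,robot.current_tool_pos(),robot.current_contact_force(),robot.current_time_s())
```

```text
err mm [-0.5924  0.0041] [-179.9349    0.0573 -134.7861]
err mm [0.5772 0.0202] [-179.9964    0.0055 -134.8044]
err [ 0.014  -0.0267]
stop False [ 0.5273 -0.0633  0.0801] [-0.2583 -0.2396 -0.7564] 12.6167
```

The cap is over the spigot, with its rim 5 mm above the face. Now I'll press it home.

Run:
```python
from h import *
np.set_printoptions(precision=4,suppress=True)
p=robot.current_tool_pos()
h=robot.line_to([.5271,-.0632,.066],velocity=.03,f_stop=28);print(h,robot.current_tool_pos(),robot.current_contact_force(),robot.current_finger_gap())
robot.pause(.1);print(robot.current_tool_pos(),robot.current_contact_force(),robot.current_time_s())
```

```text
True [ 0.528  -0.0633  0.0752] [-1.1613  0.4048  5.2995] 0.3216521408054063
[ 0.5279 -0.0633  0.0752] [-0.6234 -0.3524  5.2517] 13.05
```

Run:
```python
from h import *
np.set_printoptions(precision=4,suppress=True)
O=[180,0,-134.8];xy=[.5272,-.0635]
fingers.gripper_to(.6);robot.line_to([*xy,.115],O,velocity=.2)
fingers.gripper_to(0,40);print(robot.current_finger_gap(),robot.tip_reach)
h=robot.line_to([*xy,.085],O,velocity=.05,f_stop=25);z=robot.current_tool_pos()[2]
print(h,z,'cap top',z-robot.tip_reach,robot.current_contact_force())
robot.line_to([*xy,.16],O,velocity=.2);fingers.gripper_to(.65)
save('c_top.png',vision.grab_frame('top'));save('c_scene.png',vision.grab_frame('scene'))
robot.move_to([.625,-.163,.14],O);robot.pause(.2);C=cam('wrist');save('w3.png',vision.grab_frame('wrist'))
import pickle;pickle.dump(C,open('C3.pkl','wb'))
print(robot.current_tool_pos(),robot.current_time_s())
a=cv2.imread('pics/w3.png')[80:300,130:480]
cv2.imwrite('pics/w3c.png',cv2.resize(a,None,fx=2.2,fy=2.2,interpolation=cv2.INTER_CUBIC))
```

```text
4.595320232501383e-05 0.017
True 0.10115000650227167 cap top 0.08415000650227167 [-0.8858  0.0248  6.5644]
[ 0.625  -0.1614  0.1406] 16.7
```

View pics/w3c.png

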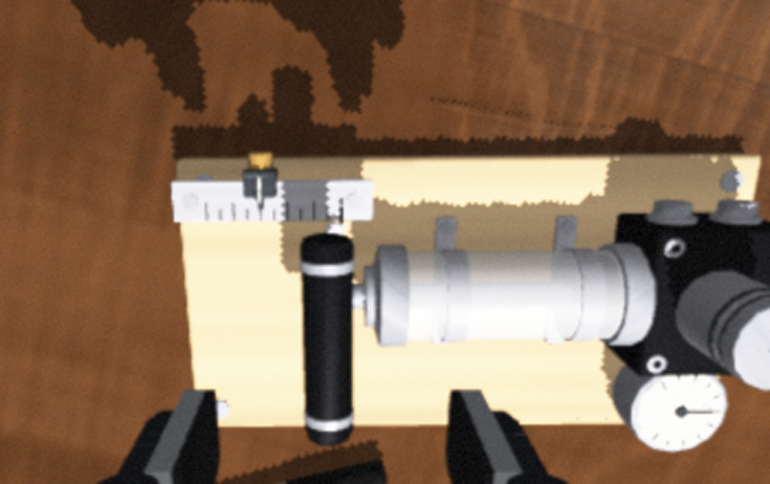

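The cap's top is at 84.15 mm, so it is home. The crop shows the bar centre at (328,340), the tab line at (262,205), and the pointer near (337,218). Next I'll grip the bar and draw short of the mark.

Run:
```python
from h import *
import pickle
np.set_printoptions(precision=4,suppress=True)
C=pickle.load(open('C3.pkl','rb'));px=lambda x,y:(130+(x+.5)/2.2-.5,80+(y+.5)/2.2-.5)
u=np.array([np.cos(np.radians(-44.8)),np.sin(np.radians(-44.8)),0]) # draw direction (-board y)
b=onz(C,px(328,340),.084);tl=onz(C,px(262,205),.034);po=onz(C,px(337,215),.034)
print('bar',b,'tab',tl,'ptr',po,'draw mm',(tl-po)@u*1e3)
b=(b+[.625,-.163,0])/2 if np.linalg.norm(b[:2]-[.625,-.163])<.006 else b
O=[180,0,-134.8]
robot.move_to([b[0],b[1],.115],O)
print(robot.line_to([b[0],b[1],.076],O,velocity=.08,f_stop=8),robot.current_tool_pos())
fingers.gripper_to(0,100);print('gap',robot.current_finger_gap()*85,robot.current_gripper_force(),robot.current_contact_force())
p0=np.array(robot.current_tool_pos());
g=p0+u*.022;g[2]=.076
robot.line_to(g,O,velocity=.05);robot.pause(.2)
p=np.array(robot.current_tool_pos());print('p0',p0,'moved',(p-p0)@u*1e3,p,robot.current_contact_force(),robot.current_time_s())
pickle.dump((p0,u,cam('wrist')),open('H.pkl','wb'));save('w4.png',vision.grab_frame('wrist'))
a=cv2.imread('pics/w4.png')[60:310,130:430]
cv2.imwrite('pics/w4c.png',cv2.resize(a,None,fx=2.4,fy=2.4,interpolation=cv2.INTER_CUBIC))
```

```text
bar [ 0.6248 -0.1632  0.084 ] tab [ 0.619  -0.2037  0.034 ] ptr [ 0.6021 -0.1818  0.034 ] draw mm 27.445378027109882
False [ 0.6249 -0.1632  0.0757]
gap 13.255952151062818 97.55591958761215 [-0.3513 -0.1014  3.4416]
p0 [ 0.6252 -0.1632  0.0768] moved 19.467716079583546 [ 0.6392 -0.1768  0.0768] [-6.2214  4.2358  9.3257] 18.85
```

View pics/w4c.png

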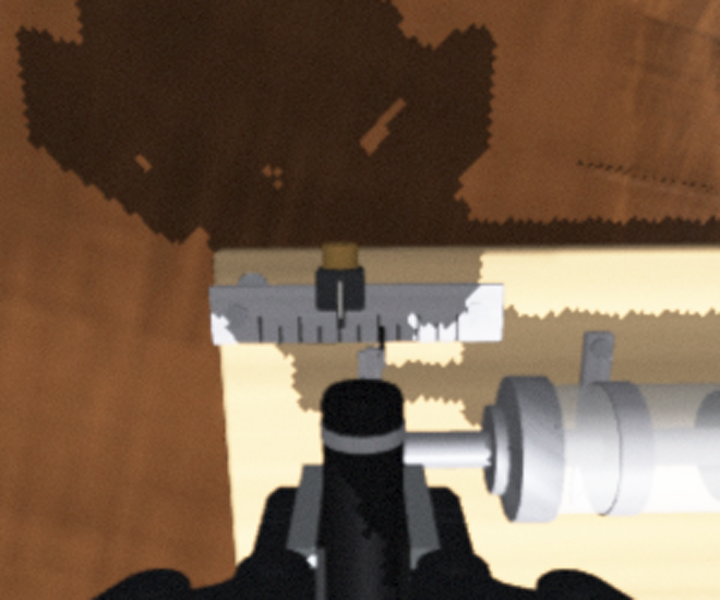

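The pointer tip is at crop (381,335) and the tab line at (341,315). The 5 mm ticks are about 20 px apart, so about 10 mm remains. I'll draw most of that and look again.

Run:
```python
from h import *
import pickle
np.set_printoptions(precision=4,suppress=True)
p0,u,C=pickle.load(open('H.pkl','rb'))
px=lambda x,y:(130+(x+.5)/2.4-.5,60+(y+.5)/2.4-.5)
d=(onz(C,px(341,315),.034)-onz(C,px(381,335),.034))@u;print('remaining',d*1e3)
O=[180,0,-134.8]
p=np.array(robot.current_tool_pos());tgt=(p-p0)@u+d-.001
k=tgt+.0025
for i in range(3):
    g=p0+u*k;g[2]=.076;robot.line_to(g,O,velocity=.04);robot.pause(.25)
    p=np.array(robot.current_tool_pos());m=(p-p0)@u;print('moved',m*1e3,'target',tgt*1e3)
    if abs(tgt-m)<.0003:break
    k+=tgt-m
print(p,robot.current_eef_rot(),robot.current_contact_force(),robot.current_time_s())
pickle.dump((p0,u,cam('wrist'),k),open('H.pkl','wb'));save('w5.png',vision.grab_frame('wrist'))
a=cv2.imread('pics/w5.png')[150:230,200:330]
cv2.imwrite('pics/w5c.png',cv2.resize(a,None,fx=6,fy=6,interpolation=cv2.INTER_CUBIC))
```

```text
remaining 9.97868069908979
moved 27.77935553556552 target 28.454853836714143
moved 28.14293114120459 target 28.454853836714143
moved 28.30624842659266 target 28.454853836714143
[ 0.6455 -0.1829  0.0768] [ 179.5519   -0.0211 -134.7297] [-8.5821  3.8242 10.3525] 20.525
```

View pics/w5c.png

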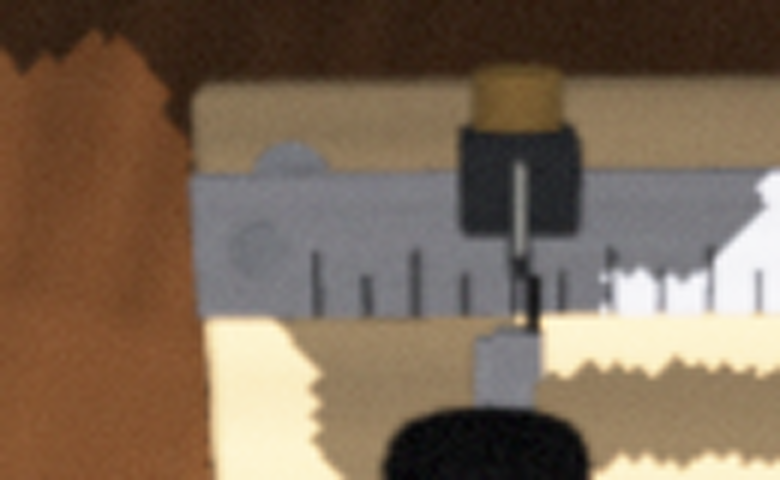

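The pointer's black line is at (533,290) and the tab line at (519,235), with 5 mm spanning 49 px. That leaves about 1.2 mm.

Run:
```python
from h import *
import pickle
np.set_printoptions(precision=4,suppress=True)
p0,u,C,k=pickle.load(open('H.pkl','rb'))
px=lambda x,y:(200+(x+.5)/6-.5,150+(y+.5)/6-.5)
d=(onz(C,px(519,225),.034)-onz(C,px(533,290),.034))@u;print('remaining',d*1e3)
O=[180,0,-134.8]
p=np.array(robot.current_tool_pos());tgt=(p-p0)@u+d
k+=d
for i in range(3):
    g=p0+u*k;g[2]=.076;robot.line_to(g,O,velocity=.03);robot.pause(.25)
    p=np.array(robot.current_tool_pos());m=(p-p0)@u;print('moved',m*1e3,'target',tgt*1e3)
    if abs(tgt-m)<.0002:break
    k+=tgt-m
print(robot.current_contact_force(),robot.current_time_s())
robot.pause(.3);pickle.dump((p0,u,cam('wrist'),k),open('H.pkl','wb'));save('w6.png',vision.grab_frame('wrist'))
print((np.array(robot.current_tool_pos())-p0)@u*1e3)
i6=cv2.imread('pics/w6.png');a=cv2.resize(i6[165:215,230:330],None,fx=6,fy=6,interpolation=cv2.INTER_CUBIC)
save('t6.png',vision.grab_frame('top'))
t=cv2.resize(cv2.imread('pics/t6.png')[160:260,180:380],(600,300),interpolation=cv2.INTER_CUBIC)
cv2.imwrite('pics/w6c.png',np.vstack([a,t]))
```

```text
remaining 1.4514102514791856
moved 29.791766841386384 target 29.76160208847315
[-7.1556  4.5412  8.7909] 21.075
29.789352521878385
```

View pics/w6c.png

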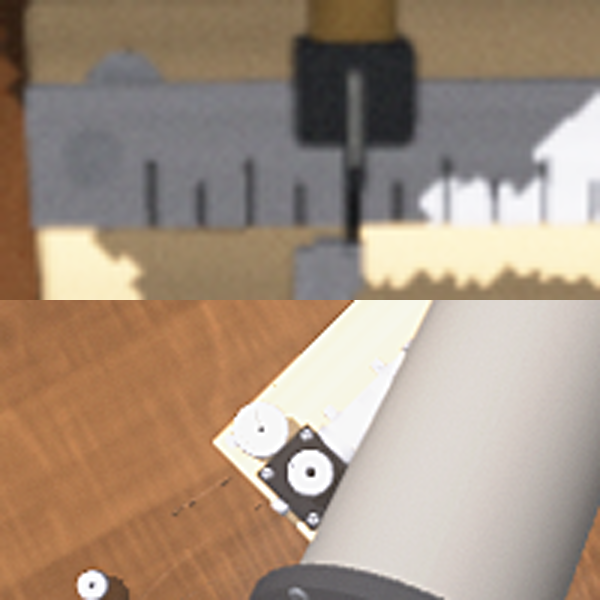

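The pointer's black line at (353,200) continues the tab's line at (354,120). The cap is on the manifold and the other objects look undisturbed, so I'll hand the job in.

```bash
python3 -c "
from h import *
print(workorder.close_job(),robot.current_time_s())"
```

```text
the job is handed in; nothing more can be done
the job is handed in; nothing more can be done
```

The job is handed in, with no pass/fail result reported back: the cap is pressed home (its top measured 84.15 mm, 84 mm expected), and the gripper holds the handle with the pointer in line with the set tab, at about 21 s of the 51 s allowed.

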